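Fetch the long ruler out of a half-opening desk drawer

ROBOT

A 6-joint arm with a two-finger parallel gripper is mounted at the origin on the work surface. World frame = base frame: x ahead of the robot, y to its left, z up, the work surface at z = 0. Lengths are in m, angles in rad, forces in N, time in s.
With the tool pointing down it reaches from about 0.375 to 0.975 m from the base axis. Payload 3.8 kg.
Tool frame: the origin (TCP) lies midway between the tips of the shut fingers; the grasp point (between the pads) lies behind it (bot.grip_depth is the y of the grasp point in the tool frame, in m); y points along the fingers, x is the direction in which the jaws open and shut, and the axes are right-handed (so a half turn about y gives the same grasp; the last joint's range is limited). The gripper opens to 85 mm and grips with 20 to 120 N. Pads are 22 mm wide; open, the fingers measure 114 mm over their backs; the gripper's body (76 mm by 85 mm) begins 54 mm behind the grasp point. The pads swing forward as they close: fully open they stand 13 mm farther back than shut.
Start: joints at [-1.285, 0.264, 1.604, -0, 1.274, -0.037], TCP at [0.214, -0.64, 0.231] pointing down, gripper open.
Joint ranges: [-2.63, 2.63], [-0.94, 2.18], [0.31, 2.57], [-1.31, 4.45], [0, 2.66], [-2.55, 2.55]. Speed limits (rad/s): [2.57, 2.57, 3.14, 3.14, 3.14, 3.14].

INTERFACE

Orientations are given as a rotation vector (axis times angle).
In Python, from bench import bot, viewer, ticket gives the robot as it stands.
- The arm moves only by the tool servo_tool, never from a script. Its arguments are lists of equal length, an entry for each row: "dp": the shift along the tool's x, y, z in m, a list of three; "turn": the turn about the tool's y in degrees; "hand": the finger opening in m, from 0 to 0.0854. In form: {"dp": [[dx, dy, dz], ...], "turn": [turn, ...], "hand": [hand, ...]}. A call has 1 to 20 rows; each row shifts and turns the commanded pose from where the row before left it, along the tool's axes as they then stand; what a row does not reach is not made up. A row lasts 1/12 s, in which the tool goes at most 41.7 mm and 7.16 degrees, less where a joint would pass 70% of its speed; a pose out of reach is approached as far as the arm can. A call with a gripper value outside its range is refused whole. The fingers move at their own pace and stop on an object; "force" is the grip in N (left out, the last holds). Time passes only in rows, so rows that do not move let the fingers close. It gives the time, the measured TCP pose, the force and the opening at its end, in the units of the state.
- bot.read_state(): the state, without advancing time (a new reading comes with each control period).
- viewer.capture(name): name is "side" or "top" or "wrist"; returns (picture, depth): 480x640x3 uint8, red, green, blue; 480x640 float32, m along the optical axis (not along the pixel's ray), 0 where there is no reading.
- viewer.camera_info(name): a dict with "fx", "fy", "cx", "cy" (pixels), "position" and "attitude" of the camera in the world. Camera axes: x right, y down, z forward; pixel columns grow to the right and rows downward; lengths in m; the calibration is good to about 2 mm. A picture is of the moment at which its call begins: read the wrist's pose just before it. camera_info takes no time and is no camera call; for the wrist camera it gives the pose at the moment of the call.
- ticket.hand_in(): hands the job in, once; it reports no verdict.
The state is a dict: "t": time; "joint_pos": joint angles; "dq": joint speeds; "effort": joint torques, N m; "tool_pos": TCP position; "tool_rot": TCP orientation; "force": force on the tool from outside, world axes, zero at the start; "wrist_torque": the same for the moment, N m; "finger_gap": opening from 0.0 (shut) to 1.0 (fully open).
Only numpy, scipy, OpenCV 4.12 (cv2) and the standard library are available. Lean on these libraries where they do the work, as an engineer would, in place of code of your own. Each camera call takes 0.05 s, during which the arm holds its last target.

TASK

Pull the drawer of the white desk unit out to its stop, then take out the long ruler with the blue grip ridge: it is longer than the opening, so tip its near end up over the drawer front and draw it out diagonally from under the unit's top. Finish holding the ruler in the gripper, still and level, with all of it at least 10 cm above the top of the unit and clear of it; leave the drawer out, the eraser in it, and the other things on the desk where they are.

Things in the scene. Friction and masses are not known exactly. Their poses are not given: they have to be found in the camera images.
- unit: White desk drawer unit, fixed to the desk: shell 325 deep (its x) x 204 wide (its y) x 90 high, with a pale wooden top 6 thick whose underside is 84 above the desk. Origin: on the desk under the middle of the shell's front edge; +x runs back into the unit, away from the robot side, +z up; the drawer slides out along its -x. A low stack of books lies fixed on the top from x = 180 to 310, up to 122 above the desk. The front of the shell is open above the drawer front
- drawer (a joint): How far the drawer stands out of the unit (m): 0 shut, 0.16 at its stop; it begins 0.060 to 0.075 out, slides with about 2 N of friction and stays where it is left. Drawer inside: 310 long (x) x 176 wide (y); inner floor 12 above the desk, side and back walls up to 55 above the desk. Wooden front panel 12 thick, 200 wide, its top edge 66 above the desk. With the drawer fully out, the opening between front panel and unit top is 160 long
- handle (a point): Middle of the drawer's black bar handle: bar 90 long (unit y), 10 thick (unit x), 12 high, centred 48 above the desk; 36 mm of free space between bar and front panel, two end brackets only at 41 either side of the middle. It moves with the drawer
- drawer_floor (a point): Point on the drawer's inner floor at the inside face of the front panel, midway across; axes as the unit's; it moves with the drawer
- ruler: Aluminium ruler 270 long (x) x 34 wide (y) x 6 thick, with a blue raised grip ridge along its middle, 240 long x 14 wide, from 6 to 18 above its underside; about 0.1 kg. Origin: centre of its underside. Lies flat on the drawer floor, roughly along the drawer (within 5 degrees), ridge up, far end under the unit's top; it can slide in the drawer when the drawer moves. Its +x points into the unit at the start
- ruler_near (a point): Middle of the ruler's near end (own x = -135, 3 above its underside)
- eraser: White eraser 45 x 20 x 12, lying in the drawer beside its +y wall, clear of the ruler. Origin: centre of its underside
- mouse: Grey computer mouse, 58 round, 32 high, on a black mat 3 thick to the robot's right. Origin: centre of its underside
- camera: Black camera 125 wide, 96 high, on the robot's left. Origin: centre of its underside
- flower_pot: White pot, 100 across, 90 high, with yellow flowers to 160, left. Origin: centre of its underside
- palm_pot: White pot, 110 across, 100 high, with leaves to 210, right. Origin: centre of its underside
- mug: White mug, 80 across, 95 high, near left. Origin: centre of its underside
- picture_tin: Orange tin 55 x 75 x 100 high, near right. Origin: centre of its underside

How it is judged:
By the outcome, as a careful person would: the job done as asked, in the order asked, and still so for the second after the job is handed in, while the arm keeps its last pose, push and grip.
It also fails if it takes over 53 s, if anything falls off the work surface, if the arm or the gripper's body presses on something with over 40 N, if the wrist force passes 120 N, or if a joint passes its speed limit or range.

## Working session

There is one attempt and no reset: what is moved stays moved. The work goes in short steps, Python scripts to look and compute and a tool call to move; the robot and the scene stay as the last step left them, time stands still between calls to the robot, and variables do not carry over. Pictures are saved under pics/ and viewed, and the job is handed in when it is done.

Besides the shell and the picture viewer there is one more tool, called after ">>>" as name([rows], argument=value, ...), one row to a line, values as JSON. servo_tool: Moves the arm, as the interface text tells. Its arguments: {"type":"object","properties":{"dp":{"type":"array"},"turn":{"type":"array"},"hand":{"type":"array"},"force":{"type":"number"}},"required":["dp","turn","hand"]}

```bash
ls; mkdir -p pics; python3 - <<'E'
from bench import bot, viewer
import cv2,numpy as np
print(bot.read_state(), bot.grip_depth)
for n in ["side","top"]:
    p,d=viewer.capture(n); cv2.imwrite(f"pics/{n}0.png",p[:,:,::-1]); np.savez(f"pics/{n}0.npz",p=p,d=d); print(n,viewer.camera_info(n))
E
```

```text
pics
{'t': 0.0, 'joint_pos': array([-1.28487929e+00,  2.64752512e-01,  1.60540371e+00, -1.93395025e-05,
        1.27370568e+00, -3.69197921e-02]), 'dq': array([-7.42054932e-05, -7.98681138e-04,  4.47609471e-04,  1.86787078e-04,
       -8.16904825e-05,  1.84590751e-04]), 'effort': array([ 1.59888710e-03, -5.15110946e+01, -3.67316043e+01, -1.07273095e-04,
        1.31310974e-02,  2.74225255e-05]), 'tool_pos': array([ 0.21391747, -0.63941731,  0.22994643]), 'tool_rot': array([-1.34339293,  0.96946412, -0.96647741]), 'force': array([-0.26041965,  0.08770944, -0.01240653]), 'wrist_torque': array([-0.0182302 ,  0.02293771, -0.02449443]), 'finger_gap': 0.9932220003866857} -0.0187
side {'fx': 580.9424374314873, 'fy': 580.9424374314873, 'cx': 316.7694076635002, 'cy': 235.70720909773777, 'position': array([-0.69714354, -0.2838376 ,  1.30034633]), 'attitude': array([-1.93148215,  1.51216888, -0.65376358])}
top {'fx': 579.4691330028248, 'fy': 579.4691330028248, 'cx': 320.522908182308, 'cy': 238.3575523440912, 'position': array([ 0.23720317, -0.03906714,  1.41638908]), 'attitude': array([-2.17184492,  2.0241408 , -0.24105243])}
```

View pics/side0.png

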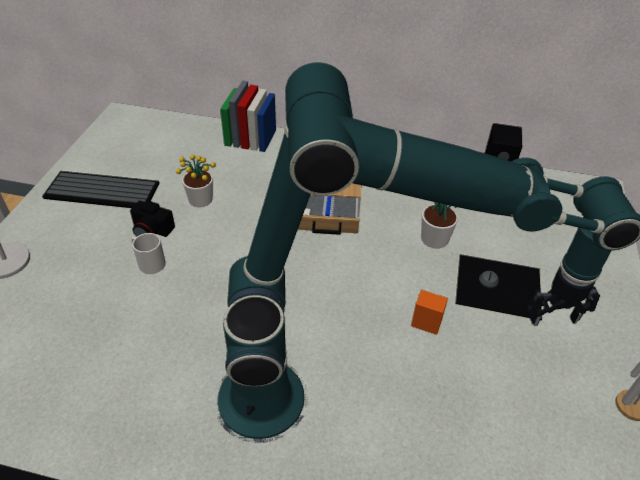

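View pics/top0.png

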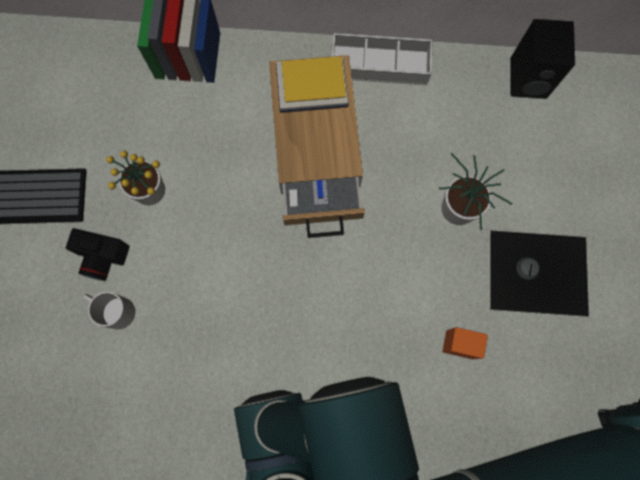

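The top view shows the unit at about (318,120). The drawer front is at row 214, the handle at (325,228), the ruler's near end at (320,190) and the eraser at (293,198). Next I'll work out their positions.

```bash
cat > h.py <<'E'
import numpy as np, cv2
from scipy.spatial.transform import Rotation as R
def world(ci,u,v,d):
    u,v,d=map(np.asarray,(u,v,d))
    c=np.stack([(u-ci['cx'])/ci['fx']*d,(v-ci['cy'])/ci['fy']*d,d],-1)
    return c@R.from_rotvec(ci['attitude']).as_matrix().T+ci['position']
def proj(ci,P):
    c=(np.asarray(P)-ci['position'])@R.from_rotvec(ci['attitude']).as_matrix()
    return np.stack([c[...,0]/c[...,2]*ci['fx']+ci['cx'],c[...,1]/c[...,2]*ci['fy']+ci['cy']],-1)
E
python3 - <<'E'
from h import *
from bench import viewer
ci=viewer.camera_info("top"); z=np.load("pics/top0.npz"); p,d=z['p'],z['d']
crop=p[20:250,255:375]; cv2.imwrite("pics/topcrop.png",cv2.resize(crop[130:],None,fx=6,fy=6,interpolation=cv2.INTER_CUBIC)[:,:,::-1])
vv,uu=np.mgrid[20:250,255:375]
W=world(ci,uu,vv,d[20:250,255:375]); 
z=W[...,2]
def rect(m):
    pts=W[m][:,:2].astype(np.float32); r=cv2.minAreaRect(pts); print(m.sum(),r, cv2.boxPoints(r).round(4).tolist(), z[m].mean())
top=(abs(z-.09)<.005)
n,l,s,c=cv2.connectedComponentsWithStats(top.astype(np.uint8)); 
k=1+np.argmax(s[1:,4]); rect(l==k)
fr=(abs(z-.066)<.005); n,l,s,c=cv2.connectedComponentsWithStats(fr.astype(np.uint8)); rect(l==1+np.argmax(s[1:,4]))
b=p[20:250,255:375].astype(int); bl=(b[...,2]>b[...,0]+60)&(z<.06); rect(bl)
ha=(abs(z-.054)<.008)&(vv>218)&(b.sum(-1)<150); rect(ha)
E
```

```text
6018 ((0.8532534837722778, 0.009770907461643219), (0.3284119963645935, 0.20408429205417633), 9.37354850769043) [[0.6746000051498413, 0.08370000123977661], [0.7078999876976013, -0.1177000030875206], [1.0319000482559204, -0.06419999897480011], [0.9986000061035156, 0.1371999979019165]] 0.08985627976976901
383 ((0.6145233511924744, -0.02985086292028427), (0.01399944256991148, 0.19810077548027039), 9.6807861328125) [[0.5910000205039978, 0.066600002348423], [0.6243000030517578, -0.12870000302791595], [0.6381000280380249, -0.12630000710487366], [0.6047999858856201, 0.0689999982714653]] 0.06573006298010876
80 ((0.6885678768157959, -0.015311980620026588), (0.04272201657295227, 0.01219203695654869), 9.651519775390625) [[0.6664999723434448, -0.012900000438094139], [0.6685000061988831, -0.024900000542402267], [0.7106000185012817, -0.01769999973475933], [0.7085999846458435, -0.00570000009611249]] 0.029727257427641318
165 ((0.5819656848907471, -0.009920753538608551), (0.04482131078839302, 0.1342220902442932), 3.936583995819092) [[0.5550000071525574, 0.05550000071525574], [0.5641999840736389, -0.07840000092983246], [0.6089000105857849, -0.07530000060796738], [0.5996999740600586, 0.05860000103712082]] 0.053323839688890685
```

View pics/topcrop.png

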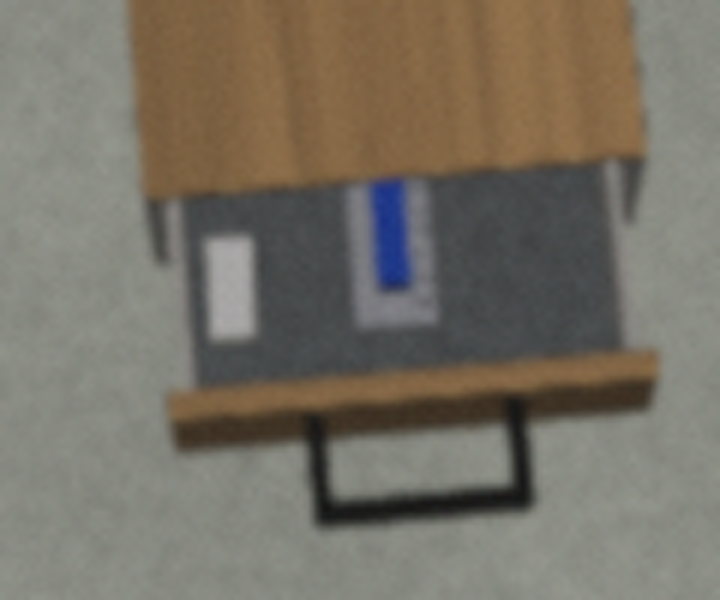

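```bash
python3 - <<'E'
from h import *
from bench import viewer,bot
ci=viewer.camera_info("top"); d=np.load("pics/top0.npz")['d']
for n,u,v in [("handleL",308.5,234.5),("handleR",342.5,232),("ruler",320.8,204),("ruler l",314.5,204.5),("ruler r",327.5,203.8),("ridge",320.8,198),("palm",468,198),("flower",138,178),("camera",97,250),("mug",107,310),("tin",466,343),("eraser",293,197)]:
    print(n,world(ci,u,v,d[int(round(v)),int(round(u))]).round(4))
# fixed height
def atz(u,v,z):
    a=world(ci,u,v,1.);o=ci['position'];return o+(a-o)*(z-o[2])/(a[2]-o[2])
for n,u,v,z in [("hL",255+320/6,150+515/6,.054),("hR",255+530/6,150+497/6,.054),("Rl",255+357/6,150+328/6,.018),("Rr",255+437/6,150+322/6,.018),("ridge near c",255+395/6,150+290/6,.03),("ridge far c",255+388/6,150+182/6,.03)]: print(n,atz(u,v,z).round(4))
s=bot.read_state(); print(R.from_rotvec(s['tool_rot']).as_matrix().round(3))
E
```

```text
handleL [0.5629 0.0032 0.0543]
handleR [ 0.5742 -0.0783  0.0574]
ruler [ 0.6546 -0.0205  0.0108]
ruler l [ 0.6509 -0.0048  0.0149]
ruler r [ 0.655  -0.0374  0.0151]
ridge [ 0.6679 -0.0195  0.0187]
palm [ 0.665  -0.3673  0.1089]
flower [0.6602 0.4166 0.1035]
camera [0.4826 0.4925 0.0875]
mug [0.3516 0.4759 0.011 ]
tin [ 0.3276 -0.3692  0.099 ]
eraser [0.6638 0.0501 0.0244]
hL [0.5597 0.0034 0.054 ]
hR [ 0.5731 -0.0805  0.054 ]
Rl [ 0.6495 -0.0049  0.018 ]
Rr [ 0.6546 -0.0382  0.018 ]
ridge near c [ 0.6636 -0.0198  0.03  ]
ridge far c [ 0.7105 -0.0136  0.03  ]
[[ 0.317 -0.001  0.948]
 [-0.948  0.002  0.317]
 [-0.002 -1.     0.   ]]
```

>>> servo_tool([
  [0,0,0],
  [0,0,0],
  [-0.015,0,0.013],
  [-0.03,0,0.026],
  [-0.03,0,0.026],
  [-0.03,0,0.026],
  [-0.03,0,0.026],
  [-0.03,0,0.026],
  [-0.03,0,0.026],
  [-0.03,0,0.026],
  [-0.03,0,0.026],
  [-0.03,0,0.026],
  [-0.03,0,0.026],
  [-0.03,0,0.026],
  [-0.03,0,0.026],
  [-0.03,0,0.026],
  [-0.03,0,0.026],
  [-0.03,0,0.026],
  [-0.03,0,0.026],
  [-0.03,0,0.026],
], turn=[4.5,4.6,0,0,0,0,0,0,0,0,0,0,0,0,0,0,0,0,0,0], hand=[0,0,0,0,0,0,0,0,0,0,0,0,0,0,0,0,0,0,0,0])

```text
t: 1.77
tool_pos: [0.5776, -0.0459, 0.2309]
tool_rot: [-1.283, 1.088, -1.087]
force: [1.1, -1.1, 0.7]
finger_gap: 0.003
```

```bash
cat > st.py <<'E'
import sys
from h import *
from bench import bot
s=bot.read_state(); M=R.from_rotvec(s['tool_rot']).as_matrix()
print('t',s['t'],'p',s['tool_pos'].round(4),'f',s['force'].round(2),'gap',round(s['finger_gap'],3)); print('zyaw',np.degrees(np.arctan2(M[1,2],M[0,2])).round(2),'y',M[:,1].round(4))
if len(sys.argv)>3:
    t=np.array(list(map(float,sys.argv[1:4]))); print('dp to target',(M.T@(t-s['tool_pos'])).round(4))
E
python3 st.py 0.591 -0.034 0.036
```

```text
t 1.7667 p [ 0.5776 -0.0459  0.2309] f [ 1.15 -1.12  0.67] gap 0.003
zyaw 9.41 y [-6.e-04 -0.e+00 -1.e+00]
dp to target [-0.0096  0.1949  0.0152]
```

>>> servo_tool([
  [-0.0048,0.02,0.0076],
  [-0.0048,0.03,0.0076],
  [0,0.03,0],
  [0,0,0],
  [0,0,0],
], turn=[0,0,0,0,0], hand=[0,0,0,0,0])

```text
t: 2.18
tool_pos: [0.5884, -0.0356, 0.1488]
tool_rot: [-1.286, 1.092, -1.084]
force: [0.0, -0.2, 0.6]
finger_gap: -0.002
```

```bash
python3 st.py 0.591 -0.034 0.036; python3 - <<'E'
from h import *
from bench import viewer
ci=viewer.camera_info("wrist");p,d=viewer.capture("wrist"); cv2.imwrite("pics/w1.png",p[:,:,::-1]); np.savez("pics/w1.npz",p=p,d=d,**ci)
s,_=viewer.capture("side"); cv2.imwrite("pics/s1.png",s[120:300,200:440,::-1].repeat(3,0).repeat(3,1))
print(ci)
E
```

```text
t 2.1833 p [ 0.5884 -0.0356  0.1488] f [ 0.05 -0.2   0.61] gap -0.002
zyaw 9.42 y [-6.3e-03  6.0e-04 -1.0e+00]
dp to target [-0.0009  0.1127  0.0035]
{'fx': 348.2437420768678, 'fy': 348.2437420768678, 'cx': 316.5330333218485, 'cy': 242.84521145822032, 'position': array([ 0.66370524, -0.02329809,  0.29122305]), 'attitude': array([ 2.20752599, -1.87212115, -0.29144663])}
```

View pics/w1.png

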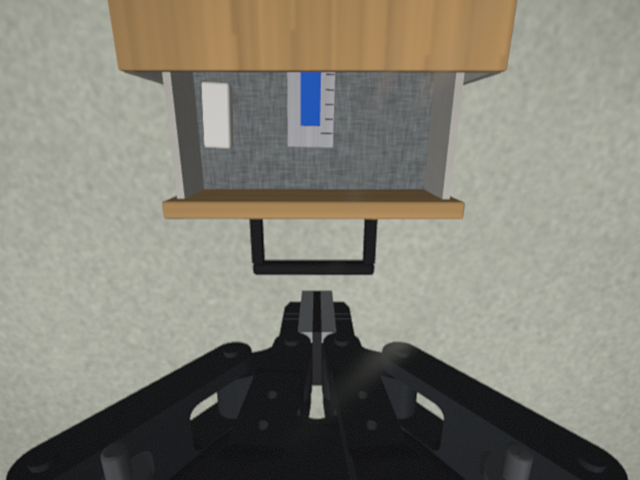

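View pics/s1.png

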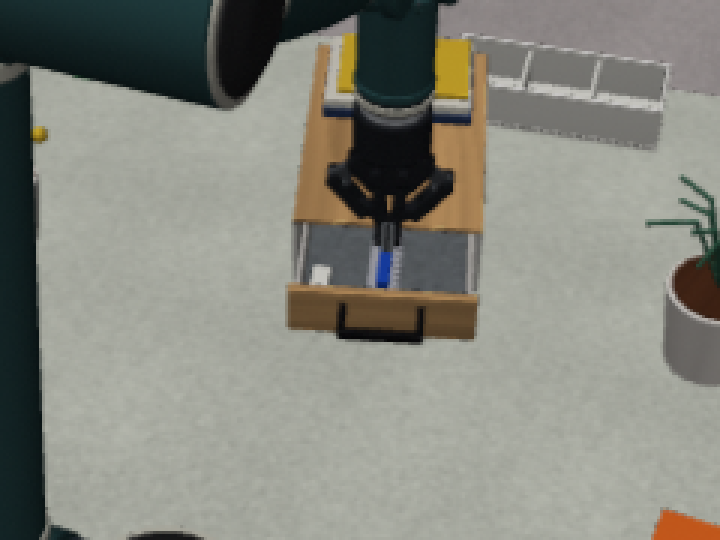

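The wrist view is clear. The handle bar is at (314,267), the panel top at rows 200-218, the ruler's near end at (311,147) and the eraser at (216,115). Next I'll refine these from the wrist picture.

```bash
cat >> h.py <<'E'
def atz(ci,u,v,z):
    a=world(ci,u,v,1.);o=ci['position'];return o+(a-o)*(z-o[2])/(a[2]-o[2])
E
python3 - <<'E'
from h import *
f=np.load("pics/w1.npz"); ci={k:f[k] for k in f if k not in 'pd'}; d=f['d']
for n,u,v,z in [("barL",254,267,.054),("barR",374,267,.054),("panL",165,209,.066),("panR",463,209,.066),("topL",121,70,.09),("topR",509,70,.09),("rulL",289,147,.018),("rulR",334,147,.018),("ridgeN",312,125,.03),("ridgeF",311,73,.03)]:
    print(n,atz(ci,u,v,z).round(4),world(ci,u,v,d[v,u]).round(4))
E
```

```text
barL [0.5637 0.0069 0.054 ] [0.5634 0.007  0.0533]
barR [ 0.5781 -0.0796  0.054 ] [ 0.5773 -0.0801  0.0518]
panL [0.6    0.0677 0.066 ] [0.6002 0.0674 0.0667]
panR [ 0.632  -0.1258  0.066 ] [ 0.6319 -0.1261  0.0653]
topL [0.6778 0.0833 0.09  ] [0.6778 0.0838 0.089 ]
topR [ 0.7108 -0.1172  0.09  ] [ 7.320e-01 -1.593e-01 -2.000e-04]
rulL [ 0.6499 -0.004   0.018 ] [ 0.6496 -0.0036  0.0123]
rulR [ 0.6555 -0.0376  0.018 ] [ 0.6553 -0.0378  0.013 ]
ridgeN [ 0.6681 -0.0188  0.03  ] [ 0.6681 -0.0188  0.0293]
ridgeF [ 0.7012 -0.0128  0.03  ] [ 0.7013 -0.0128  0.0293]
```

>>> servo_tool([
  [-0.0015,0.02,0.003],
  [0,0.03,0.003],
  [0,0.03,0],
  [0,0.02,0],
  [0,0.012,0],
  [0,0,0],
  [0,0,0],
], turn=[0,0,0,0,0,0,0], hand=[0,0,0,0,0,0,0])

```text
t: 2.87
tool_pos: [0.5975, -0.034, 0.0407]
tool_rot: [-1.281, 1.087, -1.089]
force: [0.1, 0.4, 0.1]
finger_gap: -0.001
```

```bash
python3 st.py 0.5935 -0.033 0.036
```

```text
t 2.8667 p [ 0.5975 -0.034   0.0407] f [0.1  0.36 0.09] gap -0.001
zyaw 9.36 y [ 1.8e-03 -2.0e-04 -1.0e+00]
dp to target [-0.0016  0.0047 -0.0038]
```

Now pull slowly, easing in and out.

>>> servo_tool([
  [0,0.004,-0.004],
  [0,0,-0.004],
  [0,0,-0.004],
  [0,0,-0.005],
  [0,0,-0.006],
  [0,0,-0.007],
  [0,0,-0.007],
  [0,0,-0.007],
  [0,0,-0.007],
  [0,0,-0.007],
  [0,0,-0.007],
  [0,0,-0.007],
  [0,0,-0.006],
  [0,0,-0.005],
  [0,0,-0.004],
  [0,0,-0.003],
  [0,0,-0.002],
  [0,0,0],
], turn=[0,0,0,0,0,0,0,0,0,0,0,0,0,0,0,0,0,0], hand=[0,0,0,0,0,0,0,0,0,0,0,0,0,0,0,0,0,0])

```text
t: 4.37
tool_pos: [0.5047, -0.0485, 0.0349]
tool_rot: [-1.283, 1.089, -1.087]
force: [-0.3, 0.7, 0.3]
finger_gap: 0.001
```

```bash
python3 st.py 0.5 -0.048 0.036; cat > wr.py <<'E'
import sys
from h import *
from bench import viewer
n=sys.argv[1]
ci=viewer.camera_info("wrist");p,d=viewer.capture("wrist"); cv2.imwrite(f"pics/{n}.png",p[:,:,::-1]); np.savez(f"pics/{n}.npz",p=p,d=d,**ci)
E
python3 wr.py w2
```

```text
t 4.3667 p [ 0.5047 -0.0485  0.0349] f [-0.26  0.68  0.28] gap 0.001
zyaw 9.4 y [-1.5e-03  1.0e-04 -1.0e+00]
dp to target [-0.0013 -0.0011 -0.0045]
```

View pics/w2.png

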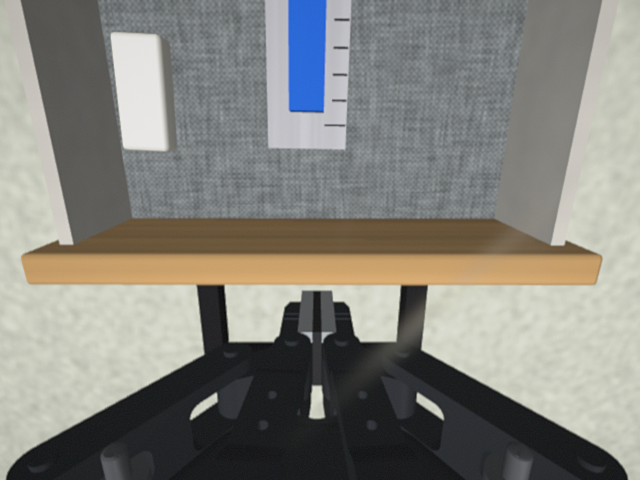

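```bash
cat > meas.py <<'E'
import sys
from h import *
f=np.load(f"pics/{sys.argv[1]}.npz"); ci={k:f[k] for k in f if k not in 'pd'}; d=f['d'];p=f['p'].astype(int)
vv,uu=np.mgrid[0:480,0:640]; W=world(ci,uu,vv,d); z=W[...,2]
ex=np.array([np.cos(np.radians(9.4)),np.sin(np.radians(9.4))]); ey=np.array([-ex[1],ex[0]])
o=np.array([0.6943,-0.017])
U=np.stack([(W[...,:2]-o)@ex,(W[...,:2]-o)@ey,z],-1)
def show(n,m):
    q=U[m]
    if len(q)<10: print(n,'few',len(q));return
    print(n,len(q),'lo',np.percentile(q,1,0).round(4),'hi',np.percentile(q,99,0).round(4))
wood=(p[...,0]>p[...,2]+45)&(d>0)
show('panel',wood&(abs(z-.066)<.004)&(U[...,0]<-.05))
show('unit top',wood&(abs(z-.09)<.004)&(U[...,0]>-.03))
bl=(p[...,2]>p[...,0]+60)
show('ridge',bl)
if bl.sum()>30:
    q=W[bl]; q=q[q[:,2]>np.median(q[:,2])-.004]; q2=q[:,:2].astype(np.float32); r=cv2.minAreaRect(q2); print('ridge rect',np.round(r[0],4),np.round(r[1],4),r[2], 'z',np.median(q[:,2]).round(4))
    vx=cv2.fitLine(q2,cv2.DIST_L2,0,.01,.01).ravel(); print('yaw',np.degrees(np.arctan2(vx[1]*np.sign(vx[0]),abs(vx[0]))))
E
python3 meas.py w1; python3 meas.py w2
```

```text
panel 5196 lo [-0.0855 -0.0952  0.0642] hi [-0.074   0.0984  0.0678]
unit top 28182 lo [ 0.0001 -0.0978  0.0885] hi [0.0313 0.1008 0.0919]
ridge 1081 lo [-0.0261 -0.0032  0.0227] hi [0.008  0.0107 0.0318]
ridge rect [ 0.6824 -0.0151] [0.0394 0.014 ] 8.609115600585938 z 0.0302
yaw 8.39688
panel 18703 lo [-0.1666 -0.0949  0.0632] hi [-0.1551  0.0984  0.0676]
unit top few 0
ridge 4152 lo [-0.1074 -0.0032  0.0231] hi [-0.07    0.0108  0.032 ]
ridge rect [ 0.602  -0.0283] [0.0472 0.0141] 8.311199188232422 z 0.0302
yaw 8.682598
```

The drawer is about 0.154 out, so 5-6 mm remain.

>>> servo_tool([
  [0,0,-0.003],
  [0,0,-0.003],
  [0,0,-0.002],
  [0,0,-0.001],
  [0,0,0],
], turn=[0,0,0,0,0], hand=[0,0,0,0,0])

```text
t: 4.83
tool_pos: [0.5001, -0.0496, 0.0358]
tool_rot: [-1.276, 1.083, -1.092]
force: [9.8, 3.3, -8.0]
finger_gap: 0.003
```

```bash
python3 st.py;python3 wr.py w3; python3 meas.py w3
```

```text
t 4.8333 p [ 0.5001 -0.0496  0.0358] f [ 9.81  3.32 -7.99] gap 0.003
zyaw 9.35 y [ 7.4e-03  6.0e-04 -1.0e+00]
panel 18474 lo [-0.1714 -0.0949  0.063 ] hi [-0.1599  0.0985  0.0676]
unit top few 0
ridge 4110 lo [-0.1122 -0.0033  0.0233] hi [-0.0742  0.0108  0.032 ]
ridge rect [ 0.597  -0.0292] [0.0492 0.0141] 8.619625091552734 z 0.0303
yaw 8.414778
```

>>> servo_tool([
  [0,0,0.005],
  [0,0,0.007],
  [0,-0.02,0],
  [0,-0.03,0],
  [0,-0.03,0],
  [0,-0.02,0.01],
  [0,0,0.025],
  [-0.002,0,0.03],
  [-0.002,0,0.03],
  [0,0,0.025],
  [0,0,0.013],
  [0,0,0],
  [0,0,0],
], turn=[0,0,0,0,0,0,0,0,0.5,0.4,0,0,0], hand=[0,0,0,0,0,0.045,0.045,0.045,0.045,0.045,0.045,0.045,0.045])

```text
t: 5.97
tool_pos: [0.6388, -0.0227, 0.1344]
tool_rot: [-1.278, 1.101, -1.098]
force: [-1.1, 0.4, -0.2]
finger_gap: 0.528
```

```bash
python3 st.py 0.6445 -0.022 0.021;python3 wr.py w4; python3 meas.py w4
```

```text
t 5.9667 p [ 0.6388 -0.0227  0.1344] f [-1.09  0.44 -0.16] gap 0.528
zyaw 8.53 y [-2.6e-03 -1.0e-04 -1.0e+00]
dp to target [0.0002 0.1134 0.0061]
panel 1735 lo [-0.1713 -0.0414  0.0645] hi [-0.1595  0.052   0.0676]
unit top 71254 lo [ 0.0011 -0.0979  0.0886] hi [0.0788 0.1009 0.0919]
ridge 2593 lo [-0.111  -0.0044  0.0283] hi [-0.0074  0.0106  0.0319]
ridge rect [ 0.6483 -0.0218] [0.1325 0.0139] 8.08963680267334 z 0.0303
yaw 8.10026
```

View pics/w4.png

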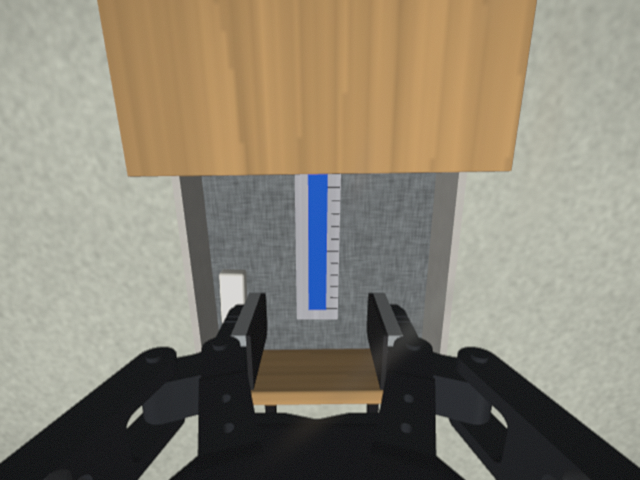

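The ruler sits between the fingers, with its ridge running from (318,180) to (317,310). The eraser at (231,295) is clear. Next I'll go down and grip lightly.

>>> servo_tool([
  [0,0.02,0.002],
  [0,0.025,0.002],
  [0,0.025,0],
  [0,0.02,0],
  [0,0.014,0],
  [0,0.006,0],
  [0,0,0],
  [0,0,0],
], turn=[0,0,0,0,0,0,0,0], hand=[0.035,0.035,0.035,0.035,0.035,0.035,0.035,0.035])

```text
t: 6.68
tool_pos: [0.6432, -0.0223, 0.0258]
tool_rot: [-1.275, 1.099, -1.1]
force: [0.2, -0.6, 0.2]
finger_gap: 0.407
```

```bash
python3 st.py 0.6445 -0.022 0.021
```

```text
t 6.6833 p [ 0.6432 -0.0223  0.0258] f [ 0.18 -0.65  0.21] gap 0.407
zyaw 8.49 y [ 3.e-04 -1.e-04 -1.e+00]
dp to target [-0.0001  0.0048  0.0013]
```

>>> servo_tool([
  [0,0.004,0],
  [0,0,0],
  [0,0,0],
  [0,0,0],
  [0,0,0],
  [0,0,0],
  [0,0,0],
  [0,0,0],
], turn=[0,0,0,0,0,0,0,0], hand=[0.035,0.008,0.008,0.008,0.008,0.008,0.008,0.008], force=20)

```text
t: 7.35
tool_pos: [0.6441, -0.0223, 0.0224]
tool_rot: [-1.275, 1.098, -1.1]
force: [-0.9, -0.8, 5.9]
finger_gap: 0.153
```

```bash
python3 st.py 0.6445 -0.022 0.021
```

```text
t 7.35 p [ 0.6441 -0.0223  0.0224] f [-0.88 -0.77  5.91] gap 0.153
zyaw 8.5 y [ 1.7e-03 -2.0e-04 -1.0e+00]
dp to target [-0.0002  0.0014  0.0005]
```

Holding the ridge (13-14 mm). Now lift 40 mm and look.

>>> servo_tool([
  [0,-0.004,0],
  [0,-0.006,0],
  [0,-0.008,0],
  [0,-0.008,0],
  [0,-0.008,0],
  [0,-0.006,0],
  [0,0,0],
], turn=[0,0,0,0,0,0,0], hand=[0.008,0.008,0.008,0.008,0.008,0.008,0.008])

```text
t: 7.93
tool_pos: [0.6447, -0.0223, 0.0636]
tool_rot: [-1.273, 1.096, -1.101]
force: [0.1, -0.8, -0.8]
finger_gap: 0.156
```

```bash
python3 st.py; python3 wr.py w5; cat > pitch.py <<'E'
import sys
from h import *
f=np.load(f"pics/{sys.argv[1]}.npz"); ci={k:f[k] for k in f if k not in 'pd'}; d=f['d'];p=f['p'].astype(int)
vv,uu=np.mgrid[0:480,0:640]; W=world(ci,uu,vv,d)
ex=np.array([np.cos(np.radians(9.4)),np.sin(np.radians(9.4))]); o=np.array([0.6943,-0.017])
bl=(p[...,2]>p[...,0]+60)&(d>0); k=cv2.erode(bl.astype(np.uint8),np.ones((3,3)))>0
q=W[k]; x=(q[:,:2]-o)@ex
c=np.polyfit(x,q[:,2],1); print('n',k.sum(),'x',x.min().round(4),x.max().round(4),'pitch(near up +)',-np.degrees(np.arctan(c[0])),'ridge top z at lo/hi',np.polyval(c,[x.min(),x.max()]).round(4))
if k.sum()<50: sys.exit()
rows=np.where(k.any(1))[0]; print('rows',rows.min(),rows.max())
E
python3 pitch.py w5
```

```text
t 7.9333 p [ 0.6447 -0.0223  0.0636] f [ 0.15 -0.78 -0.76] gap 0.156
zyaw 8.5 y [ 3.6e-03 -2.0e-04 -1.0e+00]
n 5949 x -0.1041 -0.0046 pitch(near up +) 0.32337571626042305 ridge top z at lo/hi [0.0718 0.0713]
rows 215 417
```

View pics/w5.png

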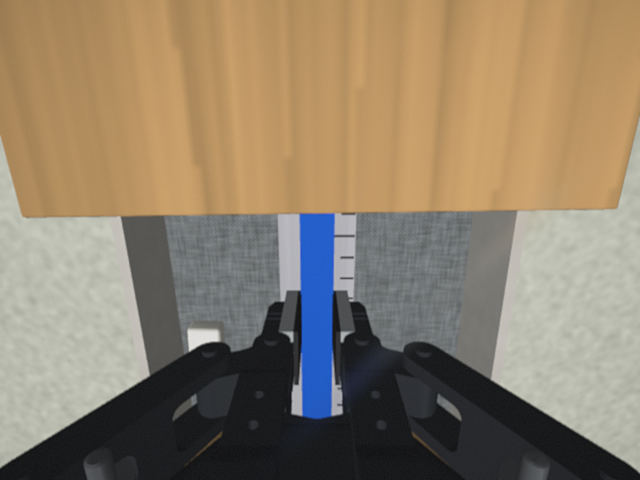

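The ruler lifts level and holds firmly at 20 N. I'll keep lifting so the unit top's edge tips the near end up.

>>> servo_tool([
  [0,-0.004,0],
  [0,-0.004,0],
  [0,-0.004,0],
  [0,-0.003,0],
  [0,-0.003,0],
  [0,-0.003,0],
  [0,-0.003,0],
  [0,0,0],
], turn=[0,0,0,0,0,0,0,0], hand=[0.008,0.008,0.008,0.008,0.008,0.008,0.008,0.008])

```text
t: 8.65
tool_pos: [0.6431, -0.0222, 0.0857]
tool_rot: [-1.276, 1.099, -1.099]
force: [-0.7, -0.2, -3.6]
finger_gap: 0.155
```

```bash
python3 st.py; python3 wr.py w6; python3 pitch.py w6
```

```text
t 8.65 p [ 0.6431 -0.0222  0.0857] f [-0.69 -0.16 -3.62] gap 0.155
zyaw 8.5 y [-2.e-04  1.e-04 -1.e+00]
n 6436 x -0.0994 -0.0013 pitch(near up +) 9.494857776309674 ridge top z at lo/hi [0.1011 0.0847]
rows 199 417
```

>>> servo_tool([
  [0,0.003,0],
  [0,-0.0005,-0.005],
  [0,-0.0015,-0.009],
  [0,-0.002,-0.012],
  [0,-0.002,-0.012],
  [0,-0.002,-0.012],
  [0,-0.002,-0.012],
  [0,-0.002,-0.012],
  [0,-0.002,-0.012],
  [0,-0.002,-0.012],
  [0,-0.002,-0.012],
  [0,-0.002,-0.012],
  [0,-0.002,-0.012],
  [0,-0.002,-0.012],
  [0,-0.002,-0.012],
  [0,-0.002,-0.008],
  [0,0,0],
], turn=[0,0,0,0,0,0,0,0,0,0,0,0,0,0,0,0,0], hand=[0.008,0.008,0.008,0.008,0.008,0.008,0.008,0.008,0.008,0.008,0.008,0.008,0.008,0.008,0.008,0.008,0.008], force=40)

```text
t: 10.12
tool_pos: [0.4772, -0.0469, 0.1104]
tool_rot: [-1.276, 1.1, -1.099]
force: [0.4, 0.8, -1.3]
finger_gap: 0.142
```

```bash
python3 st.py; python3 wr.py w7; python3 pitch.py w7; python3 meas.py w7|head -3
```

```text
t 10.1167 p [ 0.4772 -0.0469  0.1104] f [ 0.4   0.8  -1.29] gap 0.142
zyaw 8.47 y [-7.e-04 -0.e+00 -1.e+00]
n 12688 x -0.2671 -0.0938 pitch(near up +) 9.02795078542201 ridge top z at lo/hi [0.1254 0.0979]
rows 0 417
panel 6431 lo [-0.1716 -0.0954  0.0644] hi [-0.1602  0.0991  0.0677]
unit top few 0
ridge 13973 lo [-0.264  -0.0024  0.0976] hi [-0.0953  0.0127  0.1255]
```

View pics/w7.png

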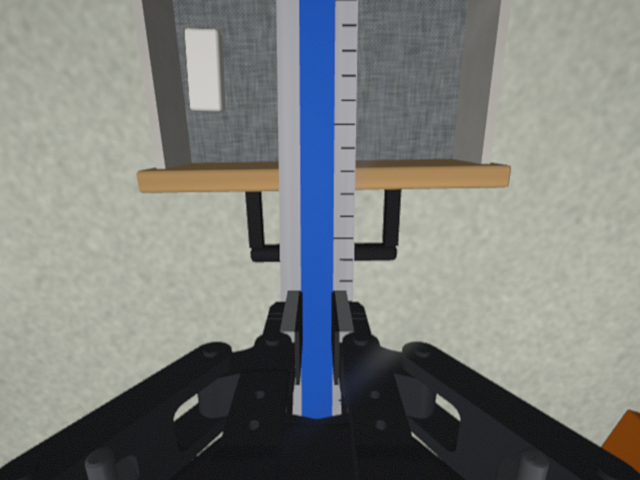

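The ruler is out. Its far end is clear of the top, and the drawer and eraser are undisturbed. I'll raise it, then level it by laying its far half gently on the free front part of the unit top.

>>> servo_tool([
  [0,-0.01,0],
  [0,-0.02,0],
  [0,-0.02,0],
  [0,-0.02,0],
  [0,-0.01,0.005],
  [0,0,0.012],
  [0,0,0.02],
  [0,0,0.02],
  [0,0,0.02],
  [0,0,0.02],
  [0,0,0.02],
  [0,0,0.02],
  [0,0,0.015],
  [0,0,0.008],
  [0,0,0],
  [0,0,0],
], turn=[0,0,0,0,0,0,0,0,0,0,0,0,0,0,0,0], hand=[0.008,0.008,0.008,0.008,0.008,0.008,0.008,0.008,0.008,0.008,0.008,0.008,0.008,0.008,0.008,0.008])

```text
t: 11.5
tool_pos: [0.637, -0.0228, 0.1888]
tool_rot: [-1.277, 1.101, -1.098]
force: [-0.1, -0.1, -1.8]
finger_gap: 0.145
```

```bash
python3 st.py 0.635 -0.0225 0.1005; python3 wr.py w8; python3 pitch.py w8
```

```text
t 11.5 p [ 0.637  -0.0228  0.1888] f [-0.08 -0.09 -1.78] gap 0.145
zyaw 8.52 y [-2.4e-03  1.0e-04 -1.0e+00]
dp to target [-0.0006  0.0883 -0.0017]
n 12573 x -0.1058 0.0678 pitch(near up +) 9.150871019846967 ridge top z at lo/hi [0.2039 0.176 ]
rows 0 417
```

View pics/w8.png

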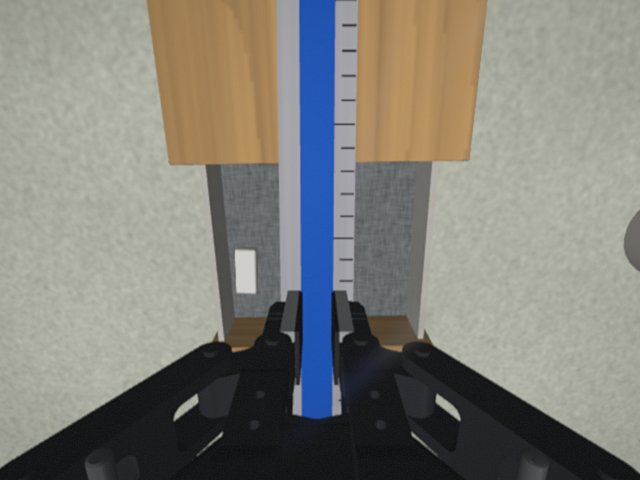

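>>> servo_tool([
  [0,0.01,0],
  [0,0.015,0],
  [0,0.015,0],
  [0,0.01,0],
  [0,0.006,0],
  [0,0.005,0],
  [0,0.005,0],
  [0,0.005,0],
  [0,0.005,0],
  [0,0.005,0],
  [0,0.005,0],
  [0,0,0],
  [0,0,0],
], turn=[0,0,0,0,0,0,0,0,0,0,0,0,0], hand=[0.008,0.008,0.008,0.008,0.008,0.008,0.008,0.008,0.008,0.008,0.008,0.008,0.008], force=20)

```text
t: 12.63
tool_pos: [0.6373, -0.023, 0.1041]
tool_rot: [-1.276, 1.099, -1.099]
force: [-0.8, -0.6, 0.0]
finger_gap: 0.145
```

```bash
python3 st.py 0.635 -0.0225 0.1005; python3 wr.py w9; python3 pitch.py w9
```

```text
t 12.6333 p [ 0.6373 -0.023   0.1041] f [-0.82 -0.64  0.03] gap 0.145
zyaw 8.5 y [-1.e-04  1.e-04 -1.e+00]
dp to target [-0.0009  0.0036 -0.0022]
n 13380 x -0.1116 0.0625 pitch(near up +) 0.9581634599621756 ridge top z at lo/hi [0.1124 0.1095]
rows 0 417
```

>>> servo_tool([
  [0,0.002,0],
  [0,0.002,0],
  [0,0,0],
  [0,0,0],
], turn=[0,0,0,0], hand=[0.008,0.008,0.008,0.008])

```text
t: 13.02
tool_pos: [0.6375, -0.0233, 0.1009]
tool_rot: [-1.275, 1.099, -1.1]
force: [-2.5, -0.8, 3.7]
finger_gap: 0.144
```

```bash
python3 st.py 0.635 -0.0225 0.1005; python3 wr.py w10; python3 pitch.py w10
```

```text
t 13.0167 p [ 0.6375 -0.0233  0.1009] f [-2.5  -0.77  3.69] gap 0.144
zyaw 8.49 y [ 6.e-04 -3.e-04 -1.e+00]
dp to target [-0.0011  0.0004 -0.0024]
n 13472 x -0.112 0.0621 pitch(near up +) 0.01369713507135688 ridge top z at lo/hi [0.1083 0.1083]
rows 0 417
```

The ruler is flat (0.0°). Now grip firmly and lift.

>>> servo_tool([
  [0,0,0],
  [0,0,0],
  [0,-0.004,0],
  [0,-0.008,0],
  [0,-0.014,0],
  [0,-0.02,0],
  [0,-0.02,0],
  [0,-0.02,0],
  [0,-0.02,0],
  [0,-0.02,0],
  [0,-0.02,0],
  [0,-0.02,0],
  [0,-0.016,0],
  [0,-0.01,0],
  [0,-0.005,0],
  [0,-0.002,0],
  [0,0,0],
  [0,0,0],
  [0,0,0],
  [0,0,0],
], turn=[0,0,0,0,0,0,0,0,0,0,0,0,0,0,0,0,0,0,0,0], hand=[0.008,0.008,0.008,0.008,0.008,0.008,0.008,0.008,0.008,0.008,0.008,0.008,0.008,0.008,0.008,0.008,0.008,0.008,0.008,0.008], force=80)

```text
t: 14.73
tool_pos: [0.6367, -0.0231, 0.2978]
tool_rot: [-1.277, 1.101, -1.098]
force: [0.1, -0.4, -0.9]
finger_gap: 0.131
```

```bash
python3 st.py; python3 wr.py w11; python3 pitch.py w11; python3 meas.py w11 | head -2; python3 - <<'E'
from bench import viewer
import cv2
for n in ["side","top"]:
    p,d=viewer.capture(n); cv2.imwrite(f"pics/{n}9.png",p[:,:,::-1])
E
```

```text
t 14.7333 p [ 0.6367 -0.0231  0.2978] f [ 0.05 -0.37 -0.94] gap 0.131
zyaw 8.49 y [-2.3e-03  2.0e-04 -1.0e+00]
n 12876 x -0.1118 0.0625 pitch(near up +) 2.0379177933177153 ridge top z at lo/hi [0.307  0.3008]
rows 0 417
panel 825 lo [-0.1712 -0.0958  0.0644] hi [-0.1599  0.0996  0.0678]
unit top 20547 lo [ 0.0017 -0.0987  0.0883] hi [0.1281 0.1016 0.0921]
```

View pics/w11.png

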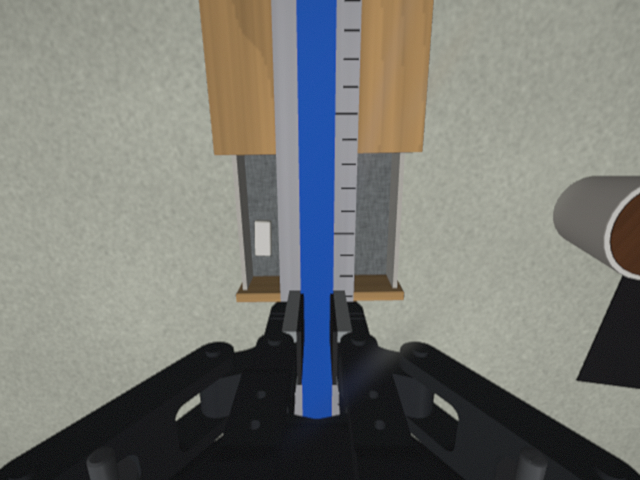

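View pics/side9.png

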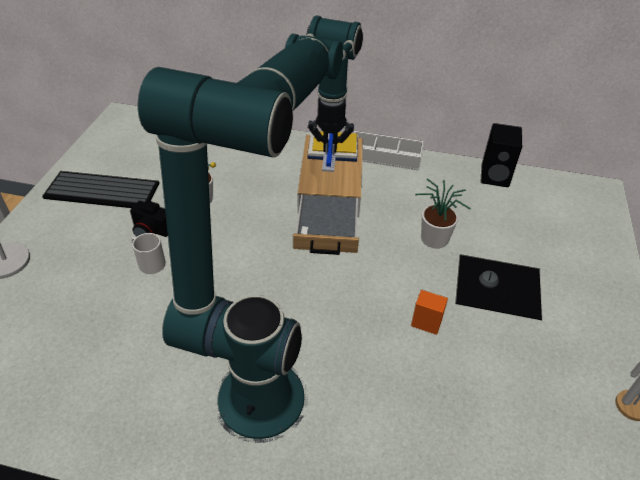

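View pics/top9.png

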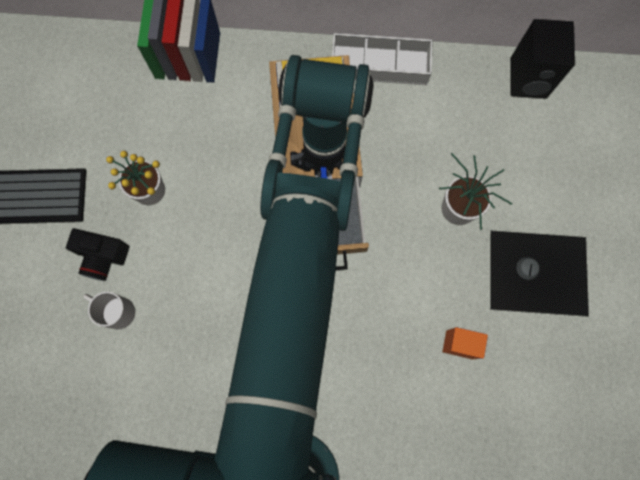

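The pictures show the ruler held high above the unit, the drawer out, the eraser in it at (262,238) in the wrist view, and everything else in place. The ruler has sagged by 2°, so I'll check whether it is still creeping.

>>> servo_tool([
  [0,0,0],
  [0,0,0],
  [0,0,0],
  [0,0,0],
  [0,0,0],
  [0,0,0],
  [0,0,0],
  [0,0,0],
  [0,0,0],
  [0,0,0],
  [0,0,0],
  [0,0,0],
], turn=[0,0,0,0,0,0,0,0,0,0,0,0], hand=[0.008,0.008,0.008,0.008,0.008,0.008,0.008,0.008,0.008,0.008,0.008,0.008])

```text
t: 15.88
tool_pos: [0.6373, -0.0231, 0.2993]
tool_rot: [-1.276, 1.099, -1.099]
force: [-0.0, -0.2, -0.8]
finger_gap: 0.127
```

```bash
python3 st.py; python3 wr.py w12; python3 pitch.py w12
```

```text
t 15.8833 p [ 0.6373 -0.0231  0.2993] f [-0.03 -0.24 -0.84] gap 0.127
zyaw 8.5 y [-0.  0. -1.]
n 12829 x -0.111 0.0632 pitch(near up +) 1.9129210336838556 ridge top z at lo/hi [0.3083 0.3025]
rows 0 417
```

>>> servo_tool([
  [0,0,0],
  [0,0,0],
  [0,0,0],
  [0,0,0],
  [0,0,0],
  [0,0,0],
  [0,0,0],
  [0,0,0],
  [0,0,0],
  [0,0,0],
  [0,0,0],
  [0,0,0],
], turn=[0,0,0,0,0,0,0,0,0,0,0,0], hand=[0.008,0.008,0.008,0.008,0.008,0.008,0.008,0.008,0.008,0.008,0.008,0.008])

```text
t: 16.93
tool_pos: [0.6373, -0.0231, 0.2993]
tool_rot: [-1.276, 1.099, -1.099]
force: [-1.0, -0.0, -1.4]
finger_gap: 0.126
```

```bash
python3 st.py; python3 wr.py w13; python3 pitch.py w13
```

```text
t 16.9333 p [ 0.6373 -0.0231  0.2993] f [-0.96 -0.01 -1.36] gap 0.126
zyaw 8.5 y [ 0.  0. -1.]
n 12854 x -0.1108 0.0631 pitch(near up +) 1.9057978242095204 ridge top z at lo/hi [0.3083 0.3025]
rows 0 417
```

The ruler is stable and still, so I'm handing in.

```bash
python3 -c "
from bench import ticket; print(ticket.hand_in())"
```

```text
the job is handed in; nothing more can be done
None
```

The job is handed in at about 17 s of the 53 s: the ruler is held in the gripper above the unit, and the drawer is out at its stop.

- **Drawer:** I hooked the handle with shut fingers and pulled to the stop. The camera measured it 0.160 m out, with about 10 N push-back at the stop. In the last wrist measurement it was still 0.160 m out.
- **Ruler:** I gripped it by the ridge and lifted it against the front edge of the unit's top, which tipped the near end up about 9.5°. I then drew it out diagonally over the drawer front. To level it, I laid its far half briefly on the unit's top, then gripped it at 80 N and lifted.
- **Last checks:**
  - Over the last two seconds the TCP stayed at z 0.299 and the ruler did not creep.
  - Its lowest point is about 19 cm above the unit's top.
  - The eraser is in the drawer, and the other things looked undisturbed in the pictures.

The ruler is not perfectly level. It measured 0.0° on the unit's top, but sagged to about 1.9° (near end higher) after the lift and stayed there. I grip it about 6 cm from its centre and did not regrip to correct that.

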